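# Shake wheel nuts evenly into the rinsing tray

### The job

Pick up the red shaker by its handle and shake its eight wheel nuts out over the rinsing tray, from just above it, so that they are spread evenly in a single layer: all eight in the tray, at least two in each of the three bays. Then stand the empty shaker upright back on the middle of its black mat. Do not touch the nuts with the fingers, do not bang the shaker on the tray, and leave the other things on the bench where they are.

Things in the scene. Friction and masses are not known exactly. Their poses are not given: they have to be found in the camera images.
- shaker: Red sheet-metal shaker (4 mm sheet), an open-topped trough 180 long, 68 wide, 48 high (36 at the nose), about 0.35 kg empty, holding the nuts. Origin: underside, below the handle; z up, -x the pouring nose, +x the closed back (86 mm off). The last 55 mm of floor to the nose rise by 3 degrees to the open mouth, 60 wide, at x = -95 mm. The nuts lie two abreast, held by friction alone
- shaker_grip (a point): point on the axis of the shaker's handle, 80 mm above its underside: where to grip; axes as the shaker's. The handle is an upright square black rubber post 26 x 26 mm, from 52 to 98 mm above the underside, sides parallel to the shaker's x and y, on a steel strap across the trough's top (x -20 to 20 mm)
- shaker_mouth (a point): middle of the mouth's lower edge, at x = -95, y = 0, 7 mm above the underside in the shaker's frame: nuts leave here. Nuts start to slide out with the nose tilted down by some 28 to 40 degrees (friction differs from run to run), fewer degrees with shaking; tilting back stops them
- mat: black rubber mat 230 x 120 x 4 mm, fixed to the bench, on which the shaker stands. Origin: centre of the underside; x along its length (same way as the shaker's x at the start, within 9 degrees)
- tray: aluminium rinsing tray, fixed; inside 150 (its x) by 294 mm (its y), floor 4 mm thick, outer walls 30 mm high. Two blue ribs across it, 22 mm high and 4 thick, at y = -49 and +49 mm, divide it into three bays of about 94 x 150 mm side by side along y. Origin: centre of the underside, z up
- bay_right (a point): centre of the floor of the tray's bay at -y
- bay_mid (a point): centre of the floor of the tray's middle bay
- bay_left (a point): centre of the floor of the tray's bay at +y
- nut0: brass-coloured hexagonal wheel nut, number 1 of eight identical ones, 24 mm across the flats, 22 mm high, about 0.05 kg; origin at its centre, z along its bore. Starts in the shaker
- nut1: brass-coloured hexagonal wheel nut, number 2 of eight identical ones, 24 mm across the flats, 22 mm high, about 0.05 kg; origin at its centre, z along its bore. Starts in the shaker
- nut2: brass-coloured hexagonal wheel nut, number 3 of eight identical ones, 24 mm across the flats, 22 mm high, about 0.05 kg; origin at its centre, z along its bore. Starts in the shaker
- nut3: brass-coloured hexagonal wheel nut, number 4 of eight identical ones, 24 mm across the flats, 22 mm high, about 0.05 kg; origin at its centre, z along its bore. Starts in the shaker
- nut4: brass-coloured hexagonal wheel nut, number 5 of eight identical ones, 24 mm across the flats, 22 mm high, about 0.05 kg; origin at its centre, z along its bore. Starts in the shaker
- nut5: brass-coloured hexagonal wheel nut, number 6 of eight identical ones, 24 mm across the flats, 22 mm high, about 0.05 kg; origin at its centre, z along its bore. Starts in the shaker
- nut6: brass-coloured hexagonal wheel nut, number 7 of eight identical ones, 24 mm across the flats, 22 mm high, about 0.05 kg; origin at its centre, z along its bore. Starts in the shaker
- nut7: brass-coloured hexagonal wheel nut, number 8 of eight identical ones, 24 mm across the flats, 22 mm high, about 0.05 kg; origin at its centre, z along its bore. Starts in the shaker
- socket: dark steel impact socket, 38 mm diameter, 75 high, standing between tray and mat; origin centre of underside. A bystander: leave it where it is
- tyre_lever: orange-handled flat steel tyre lever, about 300 mm long, lying on the bench beyond the tray; origin at its middle, underside. A bystander: leave it where it is
- grease: blue and yellow grease tin, 62 mm diameter, 100 high; origin centre of underside. A bystander: leave it where it is
- paste: white pot of mounting paste with green lid, 84 mm diameter, 85 high; origin centre of underside. A bystander: leave it where it is
- gauge: round black pressure gauge with white face, 66 mm diameter, 22 high, brass stem 75 mm; origin centre of underside. A bystander: leave it where it is

How it is judged:
By the outcome, as a careful person would: the job done as asked, in the order asked, and still so for the second after the job is handed in, with the robot touching nothing.
It also fails if it takes over 72 s, if anything falls off the work surface, if the arm or the gripper's body presses on something with over 40 N, if the wrist force passes 120 N, or if a joint passes its speed limit or range.

### The arm

A 7-joint arm with a two-finger parallel gripper is mounted at the origin on the work surface. World frame = base frame: x ahead of the robot, y to its left, z up, the work surface at z = 0. Lengths are in m, angles in rad, forces in N, time in s.
With the tool pointing down it reaches from about 0.4 to 0.875 m from the base axis. Payload 6.5 kg.
Tool frame: the origin (TCP) lies midway between the tips of the shut fingers; the grasp point (between the pads) lies arm.pinch_z behind it (arm.pinch_z is the distance from the TCP to the grasp point, in m); z points along the fingers, y is the line along which they close (so a half turn about z gives the same grasp; the last joint's range is limited). The gripper opens to 88 mm and grips with 3 to 60 N. Pads are 18 mm wide; open, the fingers measure 123 mm over their backs; the gripper's body (75 mm by 187 mm) begins 45 mm behind the grasp point.
Start: joints at [1.103, 0.536, -0.004, 1.538, 0.003, 1.067, -0.071], TCP at [0.254, -0.598, 0.239] pointing down, gripper open.
Joint ranges: [-2.7, 2.7], [-0.37, 2.16], [-1.27, 1.26], [0.24, 2.4], [-1.31, 4.45], [0.19, 1.91], [-2.76, 2.76]. Speed limits (rad/s): [2.39, 2.39, 3.14, 3.14, 3.14, 3.14, 3.14].

### API

Orientations are given as a rotation vector (axis times angle).
In Python, from workcell import arm gives the robot as it stands.
- The arm moves only by the tool jog_arm, never from a script. Its arguments are lists of equal length, an entry for each row: "linear": the shift along the tool's x, y, z in m, a list of three; "spin": the turn about the tool's z in degrees; "fingers": the opening, from 0 (shut) to 1 (fully open). In form: {"linear": [[dx, dy, dz], ...], "spin": [spin, ...], "fingers": [fingers, ...]}. A call has 1 to 8 rows; each row shifts and turns the commanded pose from where the row before left it, along the tool's axes as they then stand; what a row does not reach is not made up. A row lasts 1/12 s, in which the tool goes at most 41.7 mm and 7.16 degrees, less where a joint would pass 70% of its speed; a pose out of reach is approached as far as the arm can. A call with a gripper value outside its range is refused whole. The fingers move at their own pace and stop on an object; "newtons" is the grip in N (left out, the last holds). Time passes only in rows, so rows that do not move let the fingers close. It gives the time, the measured TCP pose, the force, the opening and the grip force at its end, in the units of the state.
- arm.read_state(): the state, without advancing time (a new reading comes with each control period).
- arm.read_camera(name): name is "side" or "top" or "wrist"; returns the picture (420x560x3 uint8, red, green, blue); there is no depth.
- arm.get_calibration(name): a dict with "camera_matrix" (3x3 intrinsics, pixels), "pose" (4x4, takes a point from camera to world coordinates). Camera axes: x right, y down, z forward; pixel columns grow to the right and rows downward; lengths in m; the calibration is good to about 2 mm. A picture is of the moment at which its call begins: read the wrist's pose just before it. get_calibration takes no time and is no camera call; for the wrist camera it gives the pose at the moment of the call.
- arm.job_done(): hands the job in; it is judged then, once.
The state is a dict: "t": time; "q": joint angles; "qd": joint speeds; "effort": joint torques, N m; "ee_pos": TCP position; "eef_rot": TCP orientation; "ft_force": force on the tool from outside, world axes, zero at the start; "wrist_torque": the same for the moment, N m; "gripper_width": finger opening in m; "grasp_force": force on a finger pad.
Only numpy, scipy, OpenCV 4.12 (cv2) and the standard library are available. Lean on these libraries where they do the work, as an engineer would, in place of code of your own. Each camera call takes 0.05 s, during which the arm holds its last target. There are 200 camera calls.

## Working session

There is one attempt and no reset: what is moved stays moved. The work goes in short steps, Python scripts to look and compute and a tool call to move; the robot and the scene stay as the last step left them, time stands still between calls to the robot, and variables do not carry over. Pictures are saved under pics/ and viewed, at most 12 in all, crops included, and the job is handed in when it is done.

Besides the shell and the picture viewer there is one more tool, called after "Request:" by a JSON object that holds its "name" and its "arguments", one argument or row to a line. jog_arm: Moves the arm, as the interface text tells. Its arguments: {"type":"object","properties":{"linear":{"type":"array"},"spin":{"type":"array"},"fingers":{"type":"array"},"newtons":{"type":"number"}},"required":["linear","spin","fingers"]}

```bash
ls; mkdir -p pics; python3 - <<'E'
from workcell import arm
import cv2, numpy as np
print(arm.pinch_z); s=arm.read_state(); print(s)
print([a for a in dir(arm) if a[0]!='_'])
for n in ("top","side"):
    im=arm.read_camera(n); cv2.imwrite(f"pics/{n}0.png",im[:,:,::-1])
    c=arm.get_calibration(n); print(n,np.round(c["camera_matrix"],2).tolist(),np.round(c["pose"],4).tolist())
E
```

```text
pics
0.0187
{'t': 0.0, 'q': array([ 1.10279651,  0.53714605, -0.0044589 ,  1.53883658,  0.00260344,
        1.06730864, -0.0712328 ]), 'qd': array([ 6.11828631e-04,  1.84910894e-03, -1.01394802e-03, -6.89427806e-04,
        6.03477612e-04,  9.27125748e-04,  9.94430709e-06]), 'effort': array([-4.53963466e-04, -5.70979786e+01,  9.91087966e-01, -2.51602507e+01,
       -5.61337557e-02,  1.79131451e-02,  1.52224243e-04]), 'ee_pos': array([ 0.25395923, -0.59768115,  0.23786617]), 'eef_rot': array([-3.07679018e+00, -6.26672539e-01,  7.09415477e-04]), 'ft_force': array([ 0.29314072, -0.09310181,  0.10419023]), 'wrist_torque': array([ 0.00033408, -0.02052856,  0.0131914 ]), 'grasp_force': 0.0, 'gripper_width': 0.08848880125679721}
['MotionError', 'get_calibration', 'job_done', 'pinch_z', 'read_camera', 'read_state']
top [[522.19, 0.0, 277.99], [0.0, 522.19, 213.96], [0.0, 0.0, 1.0]] [[0.0016, -0.9807, 0.1956, 0.3076], [-1.0, -0.0027, -0.0052, -0.0014], [0.0056, -0.1956, -0.9807, 1.3682], [0.0, 0.0, 0.0, 1.0]]
side [[404.26, 0.0, 274.17], [0.0, 404.26, 206.33], [0.0, 0.0, 1.0]] [[-0.7151, -0.4133, 0.5638, 0.0519], [-0.699, 0.4306, -0.5709, 0.5466], [-0.0067, -0.8024, -0.5968, 0.6444], [0.0, 0.0, 0.0, 1.0]]
```

View pics/top0.png

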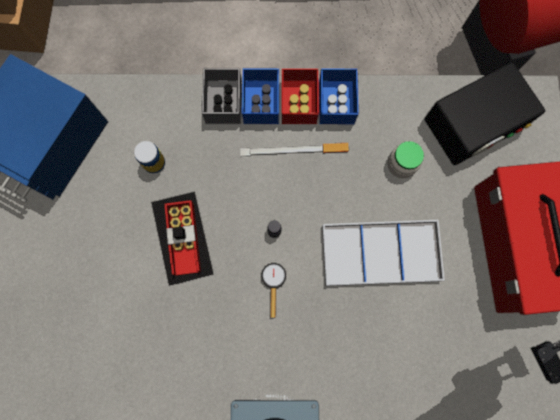

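View pics/side0.png

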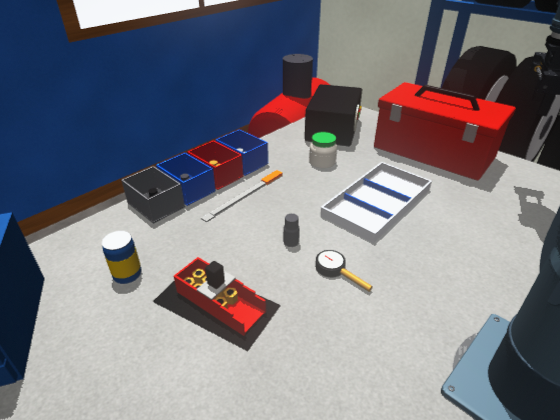

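```bash
python3 - <<'E'
import cv2, numpy as np
im=cv2.imread("pics/top0.png")
a=cv2.resize(im[185:290,145:220],None,fx=5.5,fy=5.5,interpolation=cv2.INTER_CUBIC)
b=cv2.resize(im[210:295,315:450],None,fx=2.8,fy=2.8,interpolation=cv2.INTER_CUBIC)
o=np.zeros((600,800,3),np.uint8); o[:a.shape[0],:a.shape[1]]=a; o[:b.shape[0],415:415+b.shape[1]]=b[:,:385]
cv2.imwrite("pics/crop0.png",o)
E
cat > h.py <<'E'
import cv2, numpy as np
from workcell import arm
from scipy.spatial.transform import Rotation as R
def w(name,uv,z):
    c=arm.get_calibration(name);K,P=np.array(c["camera_matrix"]),np.array(c["pose"])
    d=P[:3,:3]@np.linalg.solve(K,[uv[0],uv[1],1.]);o=P[:3,3]
    return o+d*(z-o[2])/d[2]
def px(name,p):
    c=arm.get_calibration(name);K,P=np.array(c["camera_matrix"]),np.array(c["pose"])
    q=K@(P[:3,:3].T@(np.array(p)-P[:3,3]));return q[:2]/q[2]
def snap(name,f,crop=None,s=1):
    im=arm.read_camera(name)[:,:,::-1]
    if crop: im=im[crop[1]:crop[3],crop[0]:crop[2]]
    cv2.imwrite(f,cv2.resize(im,None,fx=s,fy=s,interpolation=cv2.INTER_CUBIC))
E
```

```text
(no output)
```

View pics/crop0.png

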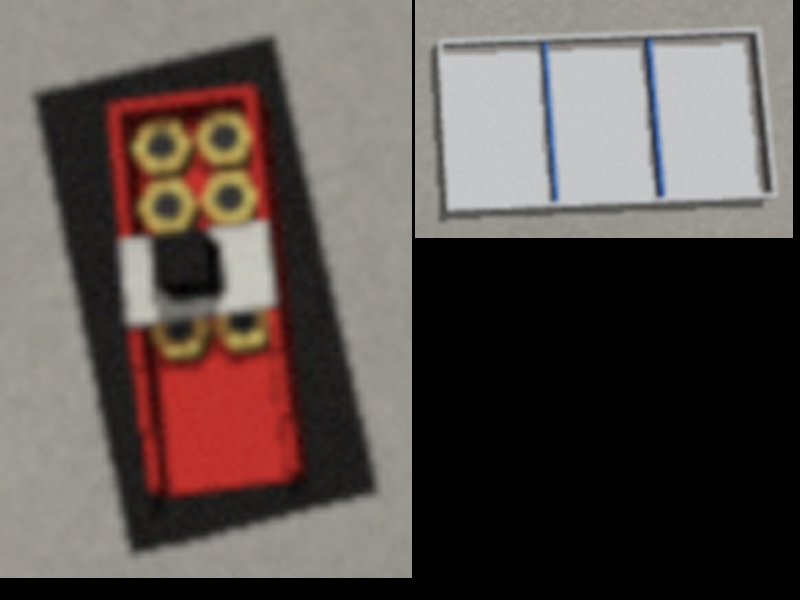

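```bash
python3 - <<'E'
from h import *
A=lambda p:(p[0]/5.5+145-.4,p[1]/5.5+185-.4)
B=lambda p:((p[0]-415)/2.8+315-.3,p[1]/2.8+210-.3)
f=lambda P,g,z:np.array([w("top",g(p),z) for p in P])
m=f([(38,95),(272,38),(375,490),(133,552)],A,.004);print("mat",m.round(4)[:,:2],m.mean(0))
d=(m[0]+m[1]-m[2]-m[3])/2;print("L",np.hypot(*d[:2]),"yaw",np.degrees(np.arctan2(d[1],d[0])))
b=f([(107,102),(258,85)],A,.052);n=f([(153,497),(300,478)],A,.011);print("back",b,"nose",n)
d=b.mean(0)-n.mean(0);L=np.hypot(*d[:2]);print("len",L,"yaw",np.degrees(np.arctan2(d[1],d[0])))
o=n.mean(0)+d/L*.095;print("origin",o)
t=f([(437,44),(760,28),(776,196),(447,211)],B,.03);print("tray",t,t.mean(0))
for e in ([(543,42),(555,200)],[(649,40),(660,196)]):print("rib",f(e,B,.024))
print("handle top px",(np.array(px("top",[o[0],o[1],.102]))-(145-.4,185-.4))*5.5)
s=arm.read_state();T=R.from_rotvec(s["eef_rot"]).as_matrix();print(T.round(3),np.degrees(np.arctan2(T[1,0],T[0,0])))
for nm,uv in(("socket",(274,236)),("gauge",(273,275)),("stemend",(273,317)),("lever",(295,150)),("paste",(405,172)),("grease",(150,165))):print(nm,w("top",uv,0).round(3))
E
```

```text
mat [[0.6117 0.3295]
 [0.6405 0.2169]
 [0.4207 0.1609]
 [0.3914 0.2741]] [0.51608888 0.24535354 0.004     ]
L 0.2270285256202696 yaw 14.2074210908845
back [[0.59775205 0.28544255 0.052     ]
 [0.60612375 0.21502005 0.052     ]] nose [[0.41664057 0.26434885 0.011     ]
 [0.42570321 0.19554157 0.011     ]]
len 0.18190072967040158 yaw 6.403109006626357
origin [0.51557927 0.24053988 0.03241278]
tray [[ 0.54443832 -0.12445915  0.03      ]
 [ 0.56038151 -0.42614132  0.03      ]
 [ 0.40450468 -0.43165948  0.03      ]
 [ 0.3903302  -0.13123176  0.03      ]] [ 0.47491368 -0.27837293  0.03      ]
rib [[ 0.54765714 -0.22413952  0.024     ]
 [ 0.40088677 -0.23083149  0.024     ]]
rib [[ 0.54981713 -0.32340353  0.024     ]
 [ 0.40472267 -0.32718067  0.024     ]]
handle top px [176.2551709  257.99629674]
[[ 0.92   0.391 -0.001]
 [ 0.391 -0.92   0.001]
 [-0.    -0.002 -1.   ]] 23.027561799641905
socket [0.521 0.002 0.   ]
gauge [0.418 0.004 0.   ]
stemend [0.31  0.004 0.   ]
lever [ 0.759 -0.055  0.   ]
paste [ 0.698 -0.354  0.   ]
grease [0.715 0.34  0.   ]
```

```bash
cat >> h.py <<'E'
def pose():
    s=arm.read_state();T=R.from_rotvec(s["eef_rot"]).as_matrix()
    return np.r_[s["ee_pos"],np.degrees(np.arctan2(T[1,0],T[0,0]))]
def plan(p,*targets):
    """rows from pose p through targets (x,y,z,psi), optional 5th = row count"""
    p=np.array(p,float);L=[];S=[]
    for t in targets:
        q=np.array(t[:4],float);D=np.linalg.norm(q[:3]-p[:3]);a=q[3]-p[3]
        n=t[4] if len(t)>4 else max(1,int(np.ceil(max(D/.040,abs(a)/7.0))))
        for i in range(n):
            d=(q-p)/(n-i);c,s=np.cos(np.radians(p[3])),np.sin(np.radians(p[3]))
            l=np.round([c*d[0]+s*d[1],s*d[0]-c*d[1],-d[2]],3);k=round(-d[3],1)
            L.append(l.tolist());S.append(float(k))
            p=p+np.r_[c*l[0]+s*l[1],s*l[0]-c*l[1],-l[2],-k]
    for i in range(0,len(L),8):print("linear",str(L[i:i+8]).replace(" ",""),"spin",str(S[i:i+8]).replace(" ",""))
    print("end",p.round(4))
E
python3 -c "
from h import *
print(pose());plan(pose(),(.50,-.28,.24,60),(.5156,.2405,.18,96.4))"
```

```text
[ 0.25399033 -0.59773816  0.23793203 23.0275618 ]
linear [[0.032,-0.018,-0.0],[0.033,-0.016,-0.0],[0.034,-0.014,-0.0],[0.034,-0.012,-0.0],[0.035,-0.01,-0.0],[0.036,-0.008,-0.0],[0.036,-0.006,-0.0],[0.036,-0.003,-0.001]] spin [-3.4,-3.4,-3.4,-3.3,-3.4,-3.3,-3.4,-3.3]
linear [[0.037,-0.001,-0.0],[0.036,0.001,-0.001],[0.037,0.002,-0.0],[0.033,-0.018,0.004],[0.033,-0.016,0.004],[0.034,-0.015,0.004],[0.035,-0.013,0.004],[0.035,-0.011,0.004]] spin [-3.4,-3.3,-3.4,-2.6,-2.6,-2.6,-2.6,-2.6]
linear [[0.036,-0.01,0.004],[0.036,-0.008,0.004],[0.037,-0.006,0.005],[0.037,-0.005,0.004],[0.037,-0.003,0.005],[0.037,-0.001,0.004],[0.037,0.0,0.005],[0.037,0.002,0.004]] spin [-2.6,-2.6,-2.6,-2.6,-2.6,-2.6,-2.6,-2.6]
linear [[0.037,0.003,0.005]] spin [-2.6]
end [ 0.5151  0.2401  0.1799 96.4276]
```

Request:
{"name": "jog_arm", "arguments": {
  "linear": [
    [0.032,-0.018,0],
    [0.033,-0.016,0],
    [0.034,-0.014,0],
    [0.034,-0.012,0],
    [0.035,-0.01,0],
    [0.036,-0.008,0],
    [0.036,-0.006,0],
    [0.036,-0.003,-0.001]
  ],
  "spin": [-3.4,-3.4,-3.4,-3.3,-3.4,-3.3,-3.4,-3.3],
  "fingers": [1,1,1,1,1,1,1,1]
}}

```text
t: 0.77
ee_pos: [0.4332, -0.3651, 0.2393]
eef_rot: [-2.845, -1.33, 0.001]
ft_force: [0.3, -0.1, 1.0]
gripper_width: 0.0883
grasp_force: 0.0
```

Request:
{"name": "jog_arm", "arguments": {
  "linear": [
    [0.037,-0.001,0],
    [0.036,0.001,-0.001],
    [0.037,0.002,0],
    [0.033,-0.018,0.004],
    [0.033,-0.016,0.004],
    [0.034,-0.015,0.004],
    [0.035,-0.013,0.004],
    [0.035,-0.011,0.004]
  ],
  "spin": [-3.4,-3.3,-3.4,-2.6,-2.6,-2.6,-2.6,-2.6],
  "fingers": [1,1,1,1,1,1,1,1]
}}

```text
t: 1.43
ee_pos: [0.5046, -0.0929, 0.2203]
eef_rot: [-2.523, -1.872, 0.001]
ft_force: [1.1, -0.3, 0.5]
gripper_width: 0.0882
grasp_force: 0.0
```

Request:
{"name": "jog_arm", "arguments": {
  "linear": [
    [0.036,-0.01,0.004],
    [0.036,-0.008,0.004],
    [0.037,-0.006,0.005],
    [0.037,-0.005,0.004],
    [0.037,-0.003,0.005],
    [0.037,-0.001,0.004],
    [0.037,0,0.005],
    [0.037,0.002,0.004]
  ],
  "spin": [-2.6,-2.6,-2.6,-2.6,-2.6,-2.6,-2.6,-2.6],
  "fingers": [1,1,1,1,1,1,1,1]
}}

```text
t: 2.1
ee_pos: [0.5144, 0.2039, 0.1851]
eef_rot: [-2.144, -2.296, 0.001]
ft_force: [1.3, 0.3, -0.2]
gripper_width: 0.0885
grasp_force: 0.0
```

Request:
{"name": "jog_arm", "arguments": {
  "linear": [
    [0.037,0.003,0.005],
    [0,0,0],
    [0,0,0]
  ],
  "spin": [-2.6,0,0],
  "fingers": [1,1,1]
}}

```text
t: 2.35
ee_pos: [0.5142, 0.242, 0.1801]
eef_rot: [-2.087, -2.346, 0.001]
ft_force: [0.3, -1.4, -0.1]
gripper_width: 0.088
grasp_force: 0.0
```

```bash
python3 -c "
from h import *
print(pose(),px('wrist',[.5156,.2405,.102]),px('wrist',[.5156-.095,.2405-.0107,.011]))
snap('wrist','pics/w1.png')"
```

```text
[ 0.51422238  0.241974    0.18010285 96.66987419] [282.45274059 218.96200024] [171.23537105 188.37944814]
```

View pics/w1.png

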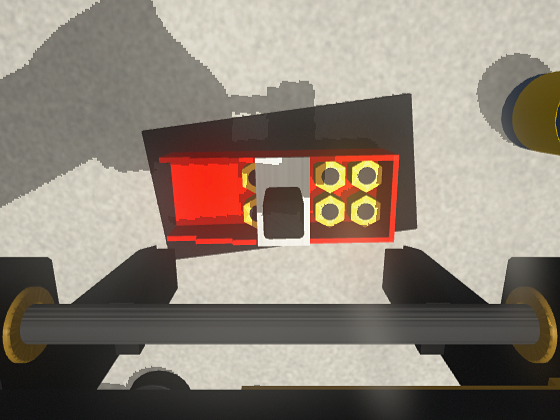

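```bash
python3 -c "
from h import *
o=np.array([.5156,.2405]);ya=np.radians(6.4);u=np.array([np.cos(ya),np.sin(ya)]);v=np.array([-u[1],u[0]])
for n,a,b,z in(('bl',.086,.034,.052),('br',.086,-.034,.052),('s1',-.02,.034,.056),('s2',.02,-.034,.056),('h1',-.013,.013,.102),('h2',.013,-.013,.102),('hb',.013,-.013,.056)):print(n,px('wrist',[*(o+a*u+b*v),z]).round(0))
p=pose();t=(*(o),.066,96.4);plan(p,t)"
```

```text
bl [399. 152.]
br [392. 239.]
s1 [254. 152.]
s2 [307. 241.]
h1 [261. 195.]
h2 [302. 235.]
hb [299. 215.]
linear [[0.0,0.0,0.038],[0.0,0.0,0.038],[0.001,0.001,0.038]] spin [0.0,0.0,0.1]
end [5.15800e-01 2.40700e-01 6.61000e-02 9.63793e+01]
```

Request:
{"name": "jog_arm", "arguments": {
  "linear": [
    [-0.003,0.002,0.03],
    [0,0,0.03],
    [0,0,0.03],
    [0,0,0.025],
    [0,0,0],
    [0,0,0]
  ],
  "spin": [0,0,0,0,0,0],
  "fingers": [1,1,1,1,1,1]
}}

```text
t: 2.9
ee_pos: [0.5174, 0.2347, 0.0652]
eef_rot: [-2.096, -2.34, 0.005]
ft_force: [0.9, -0.6, 1.0]
gripper_width: 0.088
grasp_force: 0.0
```

Request:
{"name": "jog_arm", "arguments": {
  "linear": [
    [0.003,0,0],
    [0,0,0],
    [0,0,0],
    [0,0,0],
    [0,0,0],
    [0,0,0],
    [0,0,0],
    [0,0,0]
  ],
  "spin": [0,0,0,0,0,0,0,0],
  "fingers": [1,0.2,0.2,0.1,0.1,0,0,0],
  "newtons": 60
}}

```text
t: 3.57
ee_pos: [0.5174, 0.2397, 0.0657]
eef_rot: [2.093, 2.342, -0.0]
ft_force: [-0.1, 0.5, -0.1]
gripper_width: 0.0435
grasp_force: 0.0
```

Request:
{"name": "jog_arm", "arguments": {
  "linear": [
    [0,0,0],
    [0,0,0],
    [0,0,0]
  ],
  "spin": [0,0,0],
  "fingers": [0,0,0],
  "newtons": 60
}}

```text
t: 3.82
ee_pos: [0.5171, 0.2398, 0.0656]
eef_rot: [-2.093, -2.342, 0.001]
ft_force: [0.2, -0.6, -0.5]
gripper_width: 0.0255
grasp_force: 59.8
```

```bash
python3 -c "
from h import *
s=arm.read_state();print(s['ft_force'],s['wrist_torque'],s['q'].round(2),s['gripper_width']);p=pose();print(p)
plan(p,(*p[:2],.11,p[3],3),(.56,.15,.17,p[3],5),(.63,-.17,.17,96,12))"
```

```text
[ 0.2243702  -0.60445659 -0.46094676] [-0.21020068  0.11940843 -0.03914126] [-0.18  0.69 -0.44  1.84  0.43  0.71 -0.76] 0.02551006839899571
[5.17065516e-01 2.39807552e-01 6.56163174e-02 9.64402219e+01]
linear [[0.0,0.0,-0.015],[0.0,0.0,-0.015],[0.0,0.0,-0.014],[-0.019,0.007,-0.012],[-0.019,0.006,-0.012],[-0.019,0.007,-0.012],[-0.019,0.006,-0.012],[-0.018,0.007,-0.012]] spin [-0.0,-0.0,-0.0,-0.0,-0.0,-0.0,-0.0,-0.0]
linear [[-0.027,0.003,-0.0],[-0.027,0.003,-0.0],[-0.027,0.003,-0.0],[-0.027,0.003,-0.0],[-0.027,0.003,-0.0],[-0.027,0.003,-0.0],[-0.027,0.003,-0.0],[-0.027,0.003,-0.0]] spin [0.0,0.0,0.0,0.0,0.1,0.0,0.1,0.0]
linear [[-0.027,0.002,-0.0],[-0.028,0.003,-0.0],[-0.027,0.002,-0.0],[-0.028,0.003,-0.0]] spin [0.1,0.0,0.1,0.0]
end [ 0.63   -0.1702  0.1696 96.0402]
```

Request:
{"name": "jog_arm", "arguments": {
  "linear": [
    [0,0,-0.01],
    [0,0,-0.015],
    [0,0,-0.015],
    [-0.012,0.005,-0.012],
    [-0.019,0.006,-0.012],
    [-0.019,0.007,-0.012],
    [-0.019,0.006,-0.012],
    [-0.022,0.007,-0.012]
  ],
  "spin": [0,0,0,0,0,0,0,0],
  "fingers": [0,0,0,0,0,0,0,0],
  "newtons": 60
}}

```text
t: 4.48
ee_pos: [0.5571, 0.1521, 0.1657]
eef_rot: [-2.091, -2.342, 0.003]
ft_force: [0.3, 1.3, -8.1]
gripper_width: 0.0254
grasp_force: 59.8
```

Request:
{"name": "jog_arm", "arguments": {
  "linear": [
    [-0.027,0.003,0],
    [-0.027,0.003,0],
    [-0.027,0.003,0],
    [-0.027,0.003,0],
    [-0.027,0.003,0],
    [-0.027,0.003,0],
    [-0.027,0.003,0],
    [-0.027,0.003,0]
  ],
  "spin": [0,0,0,0,0,0,0,0],
  "fingers": [0,0,0,0,0,0,0,0]
}}

```text
t: 5.15
ee_pos: [0.605, -0.0607, 0.1649]
eef_rot: [-2.092, -2.341, 0.003]
ft_force: [0.5, 1.7, -8.4]
gripper_width: 0.0257
grasp_force: 59.8
```

Request:
{"name": "jog_arm", "arguments": {
  "linear": [
    [-0.027,0.002,0],
    [-0.028,0.003,0],
    [-0.027,0.002,0],
    [-0.028,0.003,0.01],
    [-0.01,0,0.02],
    [0,0,0.02],
    [0,0,0.01],
    [0,0,0]
  ],
  "spin": [0,0,0,0,0,0,0,0],
  "fingers": [0,0,0,0,0,0,0,0]
}}

```text
t: 5.82
ee_pos: [0.6264, -0.1762, 0.1022]
eef_rot: [-2.088, -2.338, 0.005]
ft_force: [-1.3, 0.4, -9.0]
gripper_width: 0.0256
grasp_force: 59.8
```

```bash
cat >> h.py <<'E'
def nuts(f=None):
    """brass blobs in the top view; also mouth position"""
    p=pose();im=arm.read_camera("top")[:,:,::-1].copy()
    if f: cv2.imwrite(f,im)
    h=cv2.cvtColor(im,cv2.COLOR_BGR2HSV)
    m=cv2.inRange(h,(16,70,70),(36,255,255));m[:200]=0;m[310:]=0;m[:,:310]=0;m[:,450:]=0
    m=cv2.morphologyEx(m,cv2.MORPH_CLOSE,np.ones((2,2)))
    n,l,st,c=cv2.connectedComponentsWithStats(m)
    a=np.radians(p[3]-90);u=np.array([np.cos(a),np.sin(a)])
    print("pose",p.round(4),"mouth",(p[:2]-.0945*u).round(4))
    for i in range(1,n):
        if st[i,4]<8: continue
        uv=c[i];t=w("top",uv,.025);q=w("top",uv,p[2]-.0616+.026);r=q[:2]-p[:2]
        T=t[:2]-[.475,-.278];k=np.radians(2.8)
        print("px",uv.round(0),"area",st[i,4],"tray xy",(np.array([T[0]*np.cos(k)+T[1]*np.sin(k),-T[0]*np.sin(k)+T[1]*np.cos(k)])*1e3).round(0),"shaker xy",(np.array([r@u,-r[0]*u[1]+r[1]*u[0]])*1e3).round(0))
E
python3 -c "
from h import *
nuts('pics/t2.png');s=arm.read_state();print(s['q'].round(2),s['ft_force'],s['grasp_force'])
im=cv2.imread('pics/t2.png')[170:310,290:460];cv2.imwrite('pics/t2c.png',cv2.resize(im,None,fx=4,fy=4))"
```

```text
pose [ 0.6264 -0.1762  0.1022 96.4521] mouth [ 0.5325 -0.1868]
px [339. 204.] area 26 tray xy [132. 102.] shaker xy [-32.  15.]
px [353. 203.] area 35 tray xy [134.  67.] shaker xy [-33. -19.]
[ 0.49  0.74 -0.42  1.6   0.36  0.89  0.04] [ 0.099439    0.29604122 -6.46576607] 59.80927091091871
```

View pics/t2c.png

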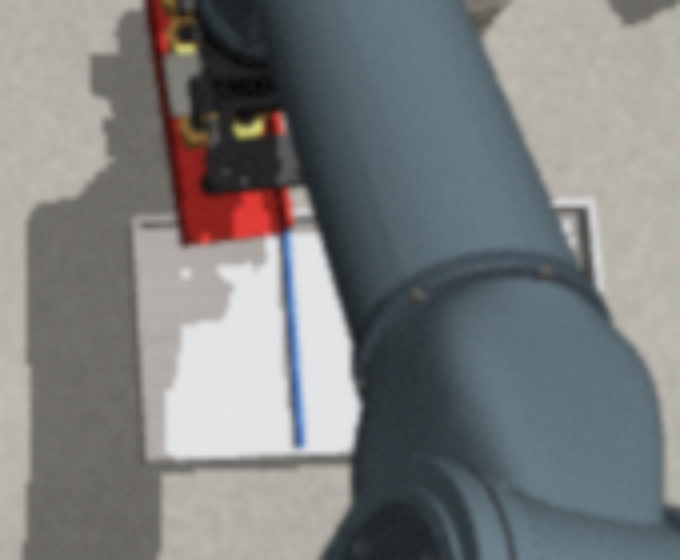

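Request:
{"name": "jog_arm", "arguments": {
  "linear": [
    [0.006,0,-0.005],
    [0,-0.012,0],
    [0,-0.024,0],
    [0,-0.036,0],
    [0,0.02,0],
    [0,0.02,0],
    [0,0.01,0],
    [0,0,0]
  ],
  "spin": [0,0,0,0,0,0,0,0],
  "fingers": [0,0,0,0,0,0,0,0]
}}

```text
t: 6.53
ee_pos: [0.6116, -0.1714, 0.1138]
eef_rot: [2.087, 2.341, 0.008]
ft_force: [0.1, 0.5, -7.4]
gripper_width: 0.0256
grasp_force: 59.8
```

```bash
python3 -c "
from h import *
nuts()
snap('wrist','pics/w2.png');snap('side','pics/s2.png')
a=cv2.imread('pics/w2.png');b=cv2.imread('pics/s2.png')[100:380,230:560]
cv2.imwrite('pics/ws2.png',np.hstack([cv2.resize(a,(400,300)),cv2.resize(b,(400,300))]))"
```

```text
pose [ 0.6116 -0.1714  0.1138 96.5763] mouth [ 0.5177 -0.1822]
px [339. 212.] area 69 tray xy [113. 105.] shaker xy [-39.  15.]
px [350. 208.] area 38 tray xy [120.  73.] shaker xy [-34. -16.]
```

View pics/ws2.png

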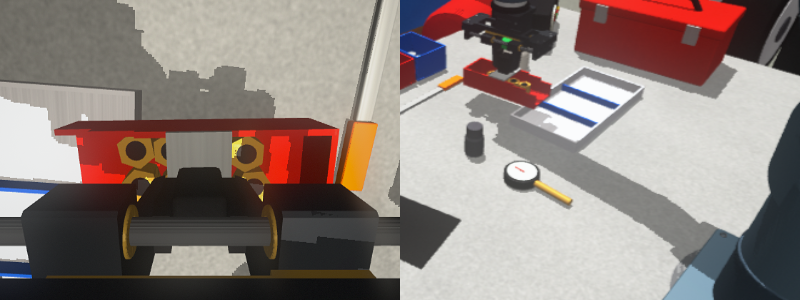

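Request:
{"name": "jog_arm", "arguments": {
  "linear": [
    [0,-0.013,0.003],
    [0,-0.026,0],
    [0,-0.039,0],
    [0,0.026,0],
    [0,0.026,0],
    [0,0.015,0],
    [0,0.006,0],
    [0,0,0]
  ],
  "spin": [0,0,0,0,0,0,0,0],
  "fingers": [0,0,0,0,0,0,0,0]
}}

```text
t: 7.35
ee_pos: [0.6038, -0.1735, 0.1086]
eef_rot: [2.091, 2.342, 0.003]
ft_force: [0.0, -0.4, -7.6]
gripper_width: 0.0256
grasp_force: 59.8
```

```bash
cat >> h.py <<'E'
def wn(f=None):
    p=pose();im=arm.read_camera("wrist")[:,:,::-1].copy()
    if f: cv2.imwrite(f,im)
    h=cv2.cvtColor(im,cv2.COLOR_BGR2HSV);m=cv2.inRange(h,(16,110,50),(36,255,255));m[262:]=0
    a=np.radians(p[3]-90);u=np.array([np.cos(a),np.sin(a)])
    n,l,st,c=cv2.connectedComponentsWithStats(m)
    for i in range(1,n):
        if st[i,4]<60: continue
        x0,y0,ww,hh,ar=st[i]
        e=[((w("wrist",(x,y0+hh/2),p[2]-.0616+.028)[:2]-p[:2])@u*1e3).round(0) for x in (x0,x0+ww)]
        print("W px",c[i].round(0),"box",st[i],"shaker x range",e)
E
python3 -c "
from h import *
nuts();wn('pics/w3.png')
im=cv2.imread('pics/w2.png');cv2.imwrite('/tmp/x.png',im)"
```

```text
pose [ 0.6038 -0.1735  0.1086 96.4797] mouth [ 0.5099 -0.1842]
px [353. 212.] area 34 tray xy [108.  67.] shaker xy [-36. -21.]
px [346. 229.] area 184 tray xy [65. 90.] shaker xy [-76.   3.]
W px [520. 216.] box [ 494  172   53   90 2797] shaker x range [np.float64(106.0), np.float64(132.0)]
W px [164. 225.] box [  90  190  145   72 6214] shaker x range [np.float64(-97.0), np.float64(-24.0)]
```

Request:
{"name": "jog_arm", "arguments": {
  "linear": [
    [0,0.01,0],
    [0,0.004,0],
    [0,-0.012,0],
    [0,-0.025,0],
    [0,-0.037,0],
    [0,0.02,0],
    [0,0.02,0],
    [0,0.01,0]
  ],
  "spin": [0,0,0,0,0,0,0,0],
  "fingers": [0,0,0,0,0,0,0,0]
}}

```text
t: 8.12
ee_pos: [0.593, -0.1755, 0.1082]
eef_rot: [2.093, 2.341, 0.002]
ft_force: [2.0, 0.6, -5.8]
gripper_width: 0.0252
grasp_force: 59.8
```

```bash
python3 -c "
from h import *
nuts();wn('pics/w4.png');snap('side','pics/s4.png')
f=lambda n:cv2.resize(cv2.imread(n),(400,300))
b=cv2.resize(cv2.imread('pics/s4.png')[100:310,280:560],(400,300))
cv2.imwrite('pics/m4.png',np.vstack([np.hstack([f('pics/w3.png'),f('pics/w4.png')]),np.hstack([b,b*0])]))"
```

```text
pose [ 0.593  -0.1755  0.1082 96.4095] mouth [ 0.4991 -0.186 ]
px [347. 233.] area 199 tray xy [54. 88.] shaker xy [-76.   3.]
px [354. 217.] area 38 tray xy [96. 66.] shaker xy [-37. -21.]
px [344. 272.] area 62 tray xy [-47. 102.] shaker xy [-173.   23.]
px [360. 279.] area 71 tray xy [-65.  63.] shaker xy [-192.  -14.]
W px [ 27. 184.] box [   0  163   53   47 1451] shaker x range [np.float64(-139.0), np.float64(-113.0)]
W px [528. 216.] box [ 502  171   54   91 2920] shaker x range [np.float64(110.0), np.float64(137.0)]
W px [161. 224.] box [  83  190  152   72 6809] shaker x range [np.float64(-101.0), np.float64(-24.0)]
W px [  8. 239.] box [  0 222  28  40 541] shaker x range [np.float64(-144.0), np.float64(-130.0)]
```

View pics/m4.png

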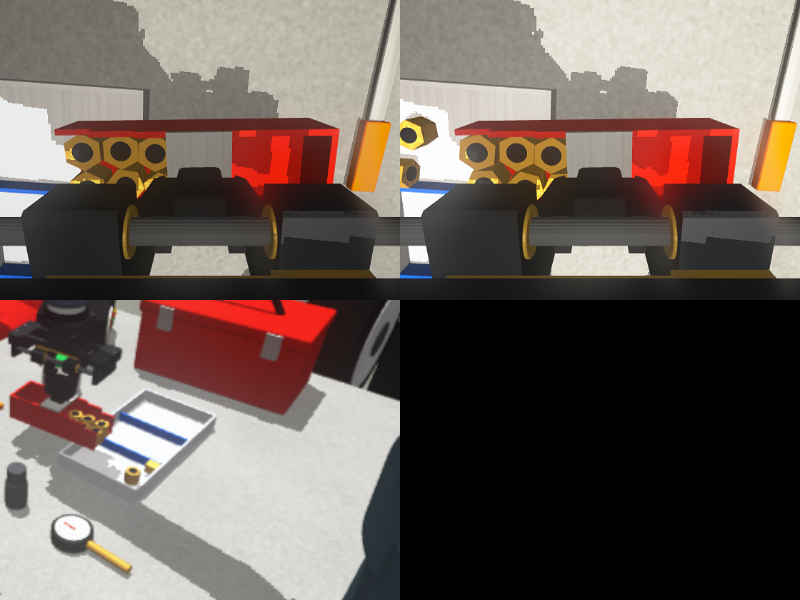

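```bash
python3 -c "
from h import *
p=pose();print(p);plan(p,(.62,-.209,.109,110,8))"
```

```text
[ 0.59243053 -0.17527729  0.10801703 96.44069014]
linear [[-0.005,0.003,-0.0],[-0.005,0.003,-0.0],[-0.005,0.003,-0.0],[-0.005,0.002,-0.0],[-0.005,0.002,-0.0],[-0.005,0.002,-0.0],[-0.004,0.002,-0.0],[-0.005,0.003,-0.001]] spin [-1.7,-1.7,-1.7,-1.7,-1.7,-1.7,-1.7,-1.7]
end [ 6.202000e-01 -2.091000e-01  1.090000e-01  1.100407e+02]
```

Request:
{"name": "jog_arm", "arguments": {
  "linear": [
    [-0.005,0.003,0],
    [-0.005,0.003,0],
    [-0.005,0.003,0],
    [-0.005,0.002,0],
    [-0.005,0.002,0],
    [-0.005,0.002,0],
    [-0.004,0.002,0],
    [-0.005,0.003,-0.001]
  ],
  "spin": [-1.7,-1.7,-1.7,-1.7,-1.7,-1.7,-1.7,-1.7],
  "fingers": [0,0,0,0,0,0,0,0]
}}

```text
t: 8.93
ee_pos: [0.6182, -0.2101, 0.1082]
eef_rot: [-1.799, -2.573, 0.003]
ft_force: [-0.2, 0.3, -7.2]
gripper_width: 0.0258
grasp_force: 59.8
```

Request:
{"name": "jog_arm", "arguments": {
  "linear": [
    [0,0,0],
    [0,0,0]
  ],
  "spin": [0,0],
  "fingers": [0,0]
}}

```text
t: 9.1
ee_pos: [0.619, -0.2098, 0.1085]
eef_rot: [-1.803, -2.571, 0.001]
ft_force: [-0.0, 1.2, -7.8]
gripper_width: 0.025
grasp_force: 59.8
```

```bash
python3 -c "
from h import *
nuts();wn('pics/w5.png')"
```

```text
pose [ 6.190000e-01 -2.098000e-01  1.085000e-01  1.099183e+02] mouth [ 0.5302 -0.242 ]
px [365. 221.] area 235 tray xy [85. 37.] shaker xy [-72.   6.]
px [371. 204.] area 15 tray xy [130.  18.] shaker xy [-36. -24.]
px [344. 272.] area 58 tray xy [-47. 102.] shaker xy [-175.  104.]
px [360. 278.] area 72 tray xy [-65.  62.] shaker xy [-203.   72.]
W px [13. 58.] box [   0   33   31   48 1195] shaker x range [np.float64(-127.0), np.float64(-113.0)]
W px [506. 216.] box [ 471  169   71   93 2855] shaker x range [np.float64(96.0), np.float64(131.0)]
W px [161. 224.] box [  83  189  152   73 6864] shaker x range [np.float64(-100.0), np.float64(-23.0)]
```

Same shake again, over the middle bay.

Request:
{"name": "jog_arm", "arguments": {
  "linear": [
    [0,0.01,0],
    [0,0.004,0],
    [0,-0.012,0],
    [0,-0.025,0],
    [0,-0.037,0],
    [0,0.02,0],
    [0,0.02,0],
    [0,0.01,0]
  ],
  "spin": [0,0,0,0,0,0,0,0],
  "fingers": [0,0,0,0,0,0,0,0]
}}

```text
t: 9.87
ee_pos: [0.6133, -0.2111, 0.1095]
eef_rot: [1.799, 2.573, 0.004]
ft_force: [2.4, 0.8, -6.1]
gripper_width: 0.0256
grasp_force: 59.8
```

```bash
python3 -c "
from h import *
nuts();wn('pics/w6.png');snap('side','pics/s6.png')
a=cv2.resize(cv2.imread('pics/w6.png'),(400,300))
b=cv2.resize(cv2.imread('pics/s6.png')[100:310,280:560],(400,300))
cv2.imwrite('pics/m6.png',np.hstack([a,b]))"
```

```text
pose [ 6.133000e-01 -2.111000e-01  1.095000e-01  1.100683e+02] mouth [ 0.5245 -0.2436]
px [369. 228.] area 163 tray xy [66. 28.] shaker xy [-87.   3.]
px [383. 273.] area 131 tray xy [-54.   1.] shaker xy [-204.   13.]
px [344. 272.] area 61 tray xy [-47. 102.] shaker xy [-169.  103.]
px [360. 278.] area 72 tray xy [-65.  62.] shaker xy [-197.   72.]
W px [16. 59.] box [   0   32   36   50 1390] shaker x range [np.float64(-127.0), np.float64(-111.0)]
W px [507. 217.] box [ 473  171   69   91 2749] shaker x range [np.float64(95.0), np.float64(130.0)]
W px [142. 226.] box [  78  189  129   73 5214] shaker x range [np.float64(-103.0), np.float64(-39.0)]
W px [  4. 226.] box [  0 209  11  30 192] shaker x range [np.float64(-142.0), np.float64(-137.0)]
```

View pics/m6.png

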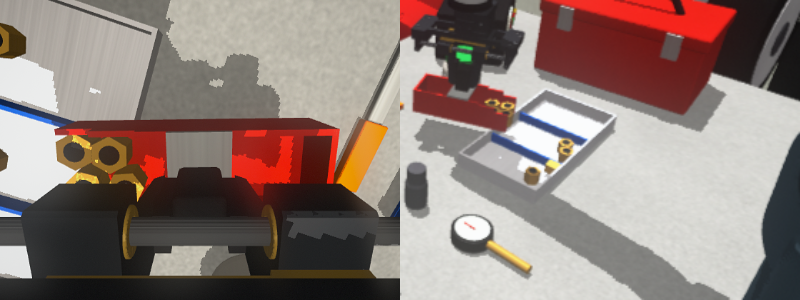

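```bash
python3 -c "
from h import *
p=pose();print(p);plan(p,(.627,-.264,.109,125,12))"
```

```text
[ 6.12420181e-01 -2.11038625e-01  1.09146951e-01  1.10153797e+02]
linear [[-0.005,-0.0,0.0],[-0.005,-0.001,0.0],[-0.004,-0.001,0.0],[-0.004,-0.001,0.0],[-0.005,-0.001,0.0],[-0.004,-0.001,0.0],[-0.005,-0.001,0.0],[-0.004,-0.001,0.0]] spin [-1.2,-1.2,-1.2,-1.2,-1.3,-1.2,-1.3,-1.2]
linear [[-0.004,-0.001,0.0],[-0.005,-0.001,0.0],[-0.004,-0.001,0.0],[-0.005,-0.001,0.0]] spin [-1.3,-1.2,-1.3,-1.2]
end [ 6.270000e-01 -2.641000e-01  1.091000e-01  1.249538e+02]
```

Request:
{"name": "jog_arm", "arguments": {
  "linear": [
    [-0.005,0,0],
    [-0.005,-0.001,0],
    [-0.004,-0.001,0],
    [-0.004,-0.001,0],
    [-0.005,-0.001,0],
    [-0.004,-0.001,0],
    [-0.005,-0.001,0],
    [-0.004,-0.001,0]
  ],
  "spin": [-1.2,-1.2,-1.2,-1.2,-1.3,-1.2,-1.3,-1.2],
  "fingers": [0,0,0,0,0,0,0,0]
}}

```text
t: 10.68
ee_pos: [0.619, -0.2491, 0.1087]
eef_rot: [-1.573, -2.719, 0.0]
ft_force: [-0.6, 0.2, -6.9]
gripper_width: 0.0259
grasp_force: 59.8
```

Request:
{"name": "jog_arm", "arguments": {
  "linear": [
    [-0.004,-0.001,0],
    [-0.005,-0.001,0],
    [-0.004,-0.001,0],
    [-0.005,-0.001,0],
    [0,0,0],
    [0,0,0]
  ],
  "spin": [-1.3,-1.2,-1.3,-1.2,0,0],
  "fingers": [0,0,0,0,0,0]
}}

```text
t: 11.18
ee_pos: [0.6249, -0.2662, 0.1085]
eef_rot: [-1.456, -2.783, 0.0]
ft_force: [-0.1, -0.6, -6.1]
gripper_width: 0.0258
grasp_force: 59.8
```

```bash
python3 -c "
from h import *
nuts('pics/t7.png');wn('pics/w7.png');print(arm.read_state()['q'].round(2))"
```

```text
pose [ 6.249000e-01 -2.662000e-01  1.085000e-01  1.247703e+02] mouth [ 0.5473 -0.3201]
px [397. 217.] area 189 tray xy [ 90. -46.] shaker xy [-79.   4.]
px [384. 274.] area 136 tray xy [-56.   1.] shaker xy [-174.  117.]
px [344. 272.] area 61 tray xy [-47. 102.] shaker xy [-116.  194.]
px [360. 278.] area 74 tray xy [-64.  63.] shaker xy [-150.  172.]
W px [10. 48.] box [   0    0   28   87 1554] shaker x range [np.float64(-125.0), np.float64(-113.0)]
W px [531. 208.] box [ 492  154   68   97 2513] shaker x range [np.float64(105.0), np.float64(139.0)]
W px [143. 226.] box [  78  190  129   72 5213] shaker x range [np.float64(-102.0), np.float64(-37.0)]
[ 0.68  0.8  -0.53  1.52  0.46  0.96  0.61]
```

Request:
{"name": "jog_arm", "arguments": {
  "linear": [
    [0,0.01,0],
    [0,0.004,0],
    [0,-0.012,0],
    [0,-0.025,0],
    [0,-0.037,0],
    [0,0.02,0],
    [0,0.02,0],
    [0,0.01,0]
  ],
  "spin": [0,0,0,0,0,0,0,0],
  "fingers": [0,0,0,0,0,0,0,0]
}}

```text
t: 11.95
ee_pos: [0.6191, -0.2696, 0.1095]
eef_rot: [1.453, 2.783, 0.004]
ft_force: [0.7, 1.0, -4.9]
gripper_width: 0.0255
grasp_force: 59.8
```

```bash
python3 -c "
from h import *
nuts('pics/t8.png');wn('pics/w8.png')"
```

```text
pose [ 6.191000e-01 -2.696000e-01  1.095000e-01  1.248679e+02] mouth [ 0.5416 -0.3236]
px [402. 224.] area 87 tray xy [ 71. -58.] shaker xy [-94.   4.]
px [420. 257.] area 81 tray xy [-17. -96.] shaker xy [-185.   18.]
px [384. 274.] area 136 tray xy [-56.   1.] shaker xy [-167.  116.]
px [344. 272.] area 61 tray xy [-47. 102.] shaker xy [-108.  194.]
px [360. 279.] area 71 tray xy [-65.  63.] shaker xy [-143.  171.]
W px [13. 47.] box [   0    0   34   88 2115] shaker x range [np.float64(-126.0), np.float64(-111.0)]
W px [533. 212.] box [ 495  159   65   94 2335] shaker x range [np.float64(105.0), np.float64(138.0)]
W px [  9. 209.] box [  0 190  26  42 553] shaker x range [np.float64(-141.0), np.float64(-128.0)]
W px [108. 228.] box [  80  196   56   62 1726] shaker x range [np.float64(-103.0), np.float64(-74.0)]
W px [  7. 253.] box [  0 239  24  23 264] shaker x range [np.float64(-145.0), np.float64(-133.0)]
```

Request:
{"name": "jog_arm", "arguments": {
  "linear": [
    [-0.003,0.004,0],
    [-0.003,0.004,0],
    [-0.003,0.004,0],
    [-0.003,0.004,0],
    [-0.003,0.004,0],
    [-0.002,0.004,0],
    [0,0,0],
    [0,0,0]
  ],
  "spin": [0,0,0,0,0,0,0,0],
  "fingers": [0,0,0,0,0,0,0,0]
}}

```text
t: 12.72
ee_pos: [0.6465, -0.2716, 0.1086]
eef_rot: [-1.454, -2.784, -0.0]
ft_force: [0.3, -0.2, -6.1]
gripper_width: 0.0256
grasp_force: 59.8
```

Request:
{"name": "jog_arm", "arguments": {
  "linear": [
    [0,0.01,0],
    [0,0.004,0],
    [0,-0.012,0],
    [0,-0.025,0],
    [0,-0.037,0],
    [0,0.02,0],
    [0,0.02,0],
    [0,0.01,0]
  ],
  "spin": [0,0,0,0,0,0,0,0],
  "fingers": [0,0,0,0,0,0,0,0]
}}

```text
t: 13.38
ee_pos: [0.6398, -0.276, 0.1094]
eef_rot: [1.454, 2.783, 0.004]
ft_force: [0.9, 1.5, -3.0]
gripper_width: 0.0255
grasp_force: 59.8
```

```bash
python3 -c "
from h import *
nuts('pics/t9.png');wn('pics/w9.png');snap('side','pics/s9.png')
a=cv2.resize(cv2.imread('pics/w9.png'),(400,300))
b=cv2.resize(cv2.imread('pics/s9.png')[120:270,310:510],(400,300))
c=cv2.resize(cv2.imread('pics/t9.png')[185:300,310:463],(400,300))
cv2.imwrite('pics/m9.png',np.vstack([np.hstack([a,b]),np.hstack([c,c*0])]))"
```

```text
pose [ 6.39800e-01 -2.76000e-01  1.09400e-01  1.24851e+02] mouth [ 0.5623 -0.33  ]
px [420. 252.] area 164 tray xy [ -4. -99.] shaker xy [-190.   25.]
px [384. 274.] area 135 tray xy [-56.   1.] shaker xy [-181.  133.]
px [344. 272.] area 62 tray xy [-47. 102.] shaker xy [-122.  211.]
px [360. 278.] area 73 tray xy [-64.  63.] shaker xy [-156.  188.]
W px [ 2. 42.] box [  0  28   8  31 137] shaker x range [np.float64(-126.0), np.float64(-123.0)]
W px [524. 181.] box [ 479  130   81  100 3028] shaker x range [np.float64(96.0), np.float64(135.0)]
W px [ 16. 233.] box [   0  193   42   65 1004] shaker x range [np.float64(-143.0), np.float64(-122.0)]
```

View pics/m9.png

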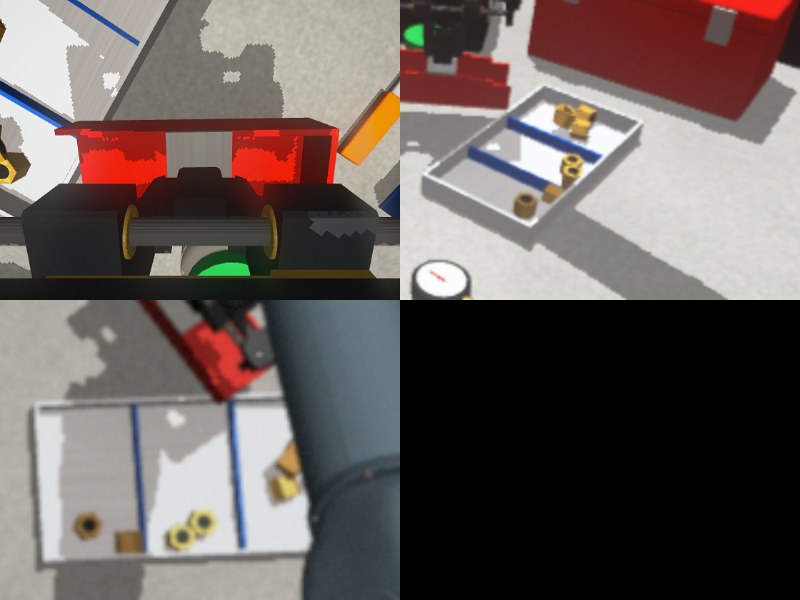

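```bash
python3 -c "
from h import *
p=pose();plan(p,(p[0],p[1],.17,p[3],3),(.60,.0,.17,114,11),(.521,.2445,.12,104.2,10))"
```

```text
linear [[0.0,0.0,-0.02],[0.0,0.0,-0.021],[0.0,0.0,-0.02],[0.023,0.011,-0.0],[0.023,0.011,-0.0],[0.023,0.011,-0.0],[0.023,0.01,-0.0],[0.023,0.01,-0.0]] spin [-0.0,-0.0,-0.0,1.0,1.0,1.0,1.0,1.0]
linear [[0.023,0.01,-0.0],[0.024,0.009,-0.0],[0.024,0.009,-0.0],[0.024,0.008,-0.0],[0.024,0.008,-0.0],[0.024,0.007,-0.0],[0.026,0.003,0.005],[0.026,0.002,0.005]] spin [1.0,1.0,1.0,1.0,1.0,1.0,1.0,1.0]
linear [[0.026,0.002,0.005],[0.025,0.001,0.005],[0.026,0.001,0.005],[0.026,0.0,0.005],[0.025,0.0,0.005],[0.026,-0.0,0.005],[0.025,-0.001,0.005],[0.026,-0.001,0.005]] spin [1.0,1.0,1.0,1.0,0.9,1.0,0.9,1.0]
end [  0.5207   0.2449   0.12   104.1873]
```

Request:
{"name": "jog_arm", "arguments": {
  "linear": [
    [0,0,-0.02],
    [0,0,-0.021],
    [0,0,-0.02],
    [0.023,0.011,0],
    [0.023,0.011,0],
    [0.023,0.011,0],
    [0.023,0.01,0],
    [0.023,0.01,0]
  ],
  "spin": [0,0,0,1,1,1,1,1],
  "fingers": [0,0,0,0,0,0,0,0]
}}

```text
t: 14.2
ee_pos: [0.6193, -0.152, 0.1697]
eef_rot: [-1.577, -2.717, 0.002]
ft_force: [1.4, 0.0, -4.0]
gripper_width: 0.0255
grasp_force: 59.8
```

Request:
{"name": "jog_arm", "arguments": {
  "linear": [
    [0.023,0.01,0],
    [0.024,0.009,0],
    [0.024,0.009,0],
    [0.024,0.008,0],
    [0.024,0.008,0],
    [0.024,0.007,0],
    [0.026,0.003,0.005],
    [0.026,0.002,0.005]
  ],
  "spin": [1,1,1,1,1,1,1,1],
  "fingers": [0,0,0,0,0,0,0,0]
}}

```text
t: 14.87
ee_pos: [0.5838, 0.0484, 0.16]
eef_rot: [1.762, 2.6, -0.001]
ft_force: [-0.4, 1.2, -4.5]
gripper_width: 0.0256
grasp_force: 59.8
```

Request:
{"name": "jog_arm", "arguments": {
  "linear": [
    [0.026,0.002,0.005],
    [0.025,0.001,0.005],
    [0.026,0.001,0.005],
    [0.026,0,0.005],
    [0.025,0,0.005],
    [0.026,0,0.005],
    [0.025,-0.001,0.005],
    [0.026,-0.001,0.005]
  ],
  "spin": [1,1,1,1,0.9,1,0.9,1],
  "fingers": [0,0,0,0,0,0,0,0]
}}

```text
t: 15.53
ee_pos: [0.5209, 0.2433, 0.1196]
eef_rot: [1.935, 2.474, -0.001]
ft_force: [0.6, 0.1, -4.1]
gripper_width: 0.0255
grasp_force: 59.8
```

Request:
{"name": "jog_arm", "arguments": {
  "linear": [
    [0,0,0],
    [0,0,0],
    [0,0,0]
  ],
  "spin": [0,0,0],
  "fingers": [0,0,0]
}}

```text
t: 15.78
ee_pos: [0.5216, 0.2421, 0.1197]
eef_rot: [1.933, 2.475, -0.002]
ft_force: [-0.0, 0.1, -4.1]
gripper_width: 0.0255
grasp_force: 59.8
```

```bash
python3 -c "
from h import *
nuts('pics/t10.png');snap('side','pics/s10.png');snap('wrist','pics/w10.png')
f=lambda n,x0,y0,x1,y1:cv2.resize(cv2.imread('pics/'+n)[y0:y1,x0:x1],(400,300),interpolation=cv2.INTER_CUBIC)
cv2.imwrite('pics/m10.png',np.vstack([np.hstack([f('t10.png',315,210,450,311),f('s10.png',310,150,450,255)]),np.hstack([f('w10.png',0,0,560,420),f('s10.png',100,200,340,380)])]))"
```

```text
pose [  0.5216   0.2421   0.1197 104.0048] mouth [0.4299 0.2192]
px [424. 251.] area 332 tray xy [  -1. -109.] shaker xy [-196. -581.]
px [384. 274.] area 136 tray xy [-56.   1.] shaker xy [-227. -468.]
px [344. 272.] area 66 tray xy [-47. 102.] shaker xy [-200. -375.]
px [360. 278.] area 72 tray xy [-65.  62.] shaker xy [-224. -409.]
```

View pics/m10.png

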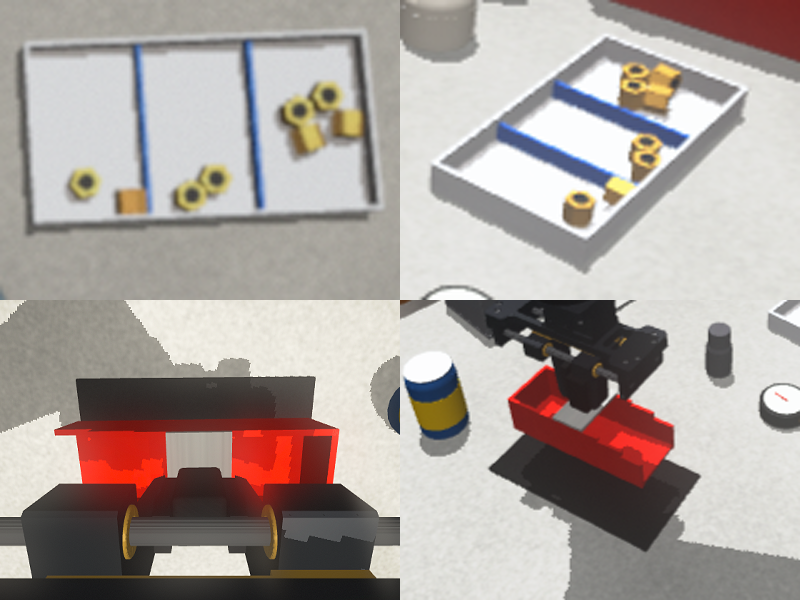

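Request:
{"name": "jog_arm", "arguments": {
  "linear": [
    [0.002,0,0.012],
    [0,0,0.015],
    [0,0,0.014],
    [0,0,0.006],
    [0,0,0.003],
    [0,0,0.002],
    [0,0,0.001],
    [0,0,0]
  ],
  "spin": [0,0,0,0,0,0,0,0],
  "fingers": [0,0,0,0,0,0,0,0]
}}

```text
t: 16.6
ee_pos: [0.521, 0.2455, 0.067]
eef_rot: [1.934, 2.476, 0.001]
ft_force: [-0.2, 0.2, -4.0]
gripper_width: 0.0255
grasp_force: 59.8
```

Request:
{"name": "jog_arm", "arguments": {
  "linear": [
    [0,0,0.001],
    [0,0,0],
    [0,0,0]
  ],
  "spin": [0,0,0],
  "fingers": [0,0,0]
}}

```text
t: 16.85
ee_pos: [0.5209, 0.2454, 0.066]
eef_rot: [1.933, 2.476, 0.001]
ft_force: [-0.8, 1.2, -3.3]
gripper_width: 0.0254
grasp_force: 59.8
```

Nearly in contact; one more millimetre, then release and retreat straight up.

Request:
{"name": "jog_arm", "arguments": {
  "linear": [
    [0,0,0.001],
    [0,0,0],
    [0,0,0],
    [0,0,0],
    [0,0,0],
    [0,0,0],
    [0,0,0],
    [0,0,0]
  ],
  "spin": [0,0,0,0,0,0,0,0],
  "fingers": [0,0,0.5,0.7,1,1,1,1]
}}

```text
t: 17.52
ee_pos: [0.5208, 0.2454, 0.0647]
eef_rot: [1.934, 2.476, 0.0]
ft_force: [0.1, -0.3, -0.7]
gripper_width: 0.0634
grasp_force: 0.0
```

Request:
{"name": "jog_arm", "arguments": {
  "linear": [
    [0,0,0],
    [0,0,0],
    [0,0,-0.015],
    [0,0,-0.025],
    [0,0,-0.03],
    [0,0,-0.03],
    [0,0,-0.02],
    [0,0,0]
  ],
  "spin": [0,0,0,0,0,0,0,0],
  "fingers": [1,1,1,1,1,1,1,1]
}}

```text
t: 18.18
ee_pos: [0.5229, 0.2469, 0.1892]
eef_rot: [1.932, 2.473, 0.01]
ft_force: [0.8, 0.5, 0.2]
gripper_width: 0.0881
grasp_force: 0.0
```

```bash
python3 -c "
from h import *
nuts('pics/t11.png');snap('side','pics/s11.png');snap('wrist','pics/w11.png')
print(px('wrist',[.517,.243,.004]))
f=lambda n,x0,y0,x1,y1:cv2.resize(cv2.imread('pics/'+n)[y0:y1,x0:x1],(400,300),interpolation=cv2.INTER_CUBIC)
cv2.imwrite('pics/m11.png',np.vstack([np.hstack([f('t11.png',315,210,450,311),f('s11.png',310,150,450,255)]),np.hstack([f('w11.png',0,0,560,420),f('s11.png',0,0,560,420)])]))"
```

```text
pose [  0.5229   0.2469   0.1892 104.0167] mouth [0.4313 0.2241]
px [424. 251.] area 336 tray xy [  -1. -109.] shaker xy [-202. -564.]
px [384. 274.] area 137 tray xy [-56.   1.] shaker xy [-232. -458.]
px [344. 272.] area 65 tray xy [-47. 102.] shaker xy [-207. -369.]
px [360. 278.] area 72 tray xy [-65.  62.] shaker xy [-229. -401.]
[276.19681571 185.52685097]
```

View pics/m11.png

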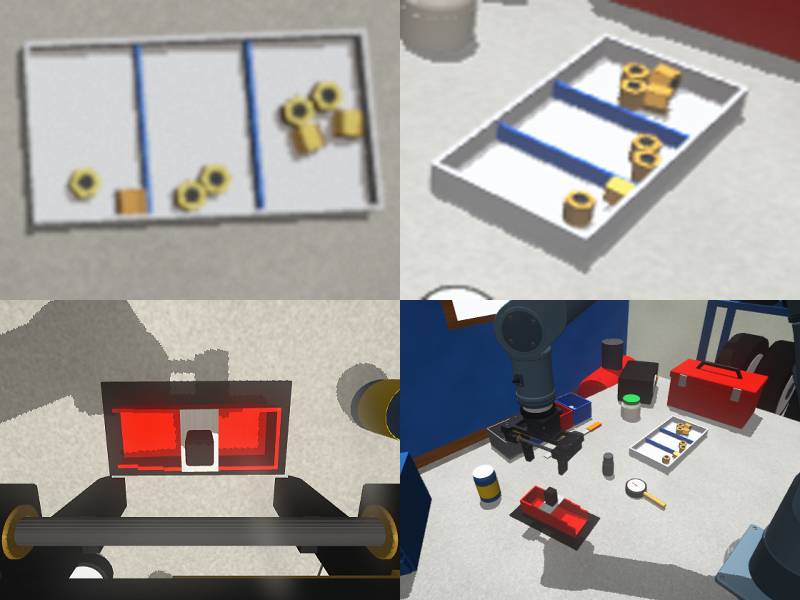

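```bash
python3 -c "
from workcell import arm
print(arm.job_done())"
```

```text
the job is handed in; nothing more can be done
None
```

The job is handed in at about 18 s: all eight nuts are in the tray in one layer (2 left, 2 middle, 4 right), and the empty shaker stands upright in the middle of its mat, with nothing else on the bench disturbed.

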